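# Crack open the stuck scent box

## Robot

A 6-joint arm with a two-finger parallel gripper is mounted at the origin on the work surface. World frame = base frame: x ahead of the robot, y to its left, z up, the work surface at z = 0. Lengths are in m, angles in rad, forces in N, time in s.
With the tool pointing down it reaches from about 0.35 to 0.85 m from the base axis. Payload 8.1 kg.
Tool frame: the origin (TCP) lies midway between the tips of the shut fingers; the grasp point (between the pads) lies 19 mm behind it; x points along the fingers, z is the direction in which the jaws open and shut, and the axes are right-handed (so a half turn about x gives the same grasp; the last joint's range is limited). The gripper opens to 93 mm and grips with 3 to 60 N. Pads are 15 mm wide; open, the fingers measure 128 mm over their backs; the gripper's body (75 mm by 188 mm) begins 65 mm behind the grasp point.
Start: joints at [1.186, 0.13, 1.488, -0, 1.523, -0.085], TCP at [0.177, 0.573, 0.195] pointing down, gripper open.
Joint ranges: [-2.96, 2.96], [-0.89, 2.26], [0.02, 2.5], [-1.34, 4.48], [0, 2.73], [-2.66, 2.66]. Speed limits (rad/s): [2.39, 2.39, 2.79, 3.14, 3.14, 3.14].

## Interface

Orientations are given as a rotation vector (axis times angle).
In Python, from bench import read_state, cams, workorder gives the robot as it stands. The module is installed in compiled form; this text tells all that it offers.
- The arm moves only by the tool servo_tool, never from a script. Its argument "motion" is a list that holds one entry, the list of rows, each a list of 6 numbers: the shift along the tool's x, y, z in mm, then the turn, a rotation vector about the tool's x, y, z in rad. A call has 1 to 12 rows; each row shifts and turns the commanded pose from where the row before left it, along the tool's axes as they then stand; what a row does not reach is not made up. A row lasts 1/10 s, in which the tool goes at most 50 mm and 8.59 degrees, less where a joint would pass 70% of its speed; a pose out of reach is approached as far as the arm can. A call is refused whole if a number of a shift passes 50 or a number of a turn 0.15, either way. A call with a gripper value outside its range is refused whole. "jaw" is the finger opening in mm, from 0 to 93, set as the call begins (left out, the last holds). The fingers move at their own pace and stop on an object; "force" is the grip in N (left out, the last holds). Time passes only in rows, so rows that do not move let the fingers close. It gives the time, the measured TCP pose, the force and the opening at its end, in the units of the state.
- read_state(): the state, without advancing time (a new reading comes with each control period).
- cams.snapshot(name): name is "scene" or "side" or "wrist"; returns (picture, depth): 480x640x3 uint8, red, green, blue; 480x640 float32, m along the optical axis (not along the pixel's ray), 0 where there is no reading.
- cams.camera_params(name): a dict with "fx", "fy", "cx", "cy" (pixels), "origin" and "orientation" of the camera in the world. Camera axes: x right, y down, z forward; pixel columns grow to the right and rows downward; lengths in m; the calibration is good to about 2 mm. The wrist camera is an equidistant fisheye: a pixel r from the principal point sees the ray r / f radians off the axis. A picture is of the moment at which its call begins: read the wrist's pose just before it. camera_params takes no time and is no camera call; for the wrist camera it gives the pose at the moment of the call.
- workorder.hand_in(): hands the job in, once; it reports no verdict.
Trained networks look in the newest picture that a camera, given by its name, has taken for a name from the list of things; names that differ only in an ending like _2 or _b are one class to them, and where a whole thing is asked for, a point or a joint stands for the part that bears it (a point fixed in the world has none). Each returns a list of dicts, best first, with "score" (0 to 1); they miss things now and then, are a little off and sometimes report something else, mostly with a low value. They report only what shows in the picture. A call takes as long as a camera call. They do not tell look-alikes from the thing itself.
- cams.recognise(camera, name): "uv" ([column, row] in pixels, amid what is visible of it).
The state is a dict: "t": time; "joint_positions": joint angles; "joint_vel": joint speeds; "joint_efforts": joint torques, N m; "position": TCP position; "ee_rot": TCP orientation; "ft_force": force on the tool from outside, world axes, zero at the start; "torque": the same for the moment, N m; "opening": finger opening in m.
Only numpy, scipy, OpenCV 4.12 (cv2) and the standard library are available. Lean on these libraries where they do the work, as an engineer would, in place of code of your own. Each camera call takes 0.05 s, during which the arm holds its last target.

## Task

A black TV remote is lying on the lid of the oak scent box: lay it flat in the open oak tray and let go of it. Then take the lid by its steel knob, break it free from its sticky seal without yanking it high, and hold it level just over the box, about 30 mm above the rim and clear of it all round, to let the scent out. Finish while still holding the lid there by its knob, and leave everything else on the shelf where it is.

Things in the scene. Friction and masses are not known exactly. Their poses are not given: they have to be found in the camera images.
- scent_box: Open-topped light oak box screwed to the shelf, 176 (x) x 170 (y) x 66 mm high, closed by the lid. Origin: centre of its underside, on the shelf. Box and tray trade sides between starts.
- lid: Lift-off light oak lid (not hinged), 180 (x) x 174 (y) x 14 mm, about 0.35 kg, lying on the box's rim with a plug reaching 20 mm down into it. Origin: centre of the slab's underside, 66 mm above the shelf when shut; its top is then 80 mm above the shelf. It lifts straight up. Rubber beads on the plug's two y sides jam in a seal: see lid_knob.
- lid_knob (a point): Centre of the grip of the round steel knob in the middle of the lid, 21 mm above the lid's top (101 mm above the shelf when shut). 24 mm across from 10 to 32 mm above the lid (its top), 18 mm neck below. The seal: the pull needed climbs to 14 to 21 N in the first 2 to 4 mm, then falls; from 16 mm up the lid is free and weighs 3 to 4.5 N.
- remote: The black plastic TV remote that lies on the lid, along the y direction, along the +x edge of the lid, which it may overhang by some mm; over 40 mm of lid is free between it and the knob. Size 45 (x) x 150 (y) x 18 mm (z), about 90 g. Origin: centre of its underside, 80 mm above the shelf.
- tray: Open oak tray, fixed, empty: outside 156 (x) x 206 (y) x 26 mm high, inside 140 x 190 mm, walls and floor 8 mm thick. Origin: centre of its underside, on the shelf.
- remote2: Bystander: another black remote, 45 x 165 (y) x 18 mm, at the back of the shelf. Origin: centre of its underside.
- stream_remote: Bystander: white streaming-box remote, 36 x 125 (y) x 13 mm, at the back. Origin: centre of its underside.
- coaster: Bystander: round white ceramic coaster, 96 mm across, 8 mm thick, under the mug. Origin: centre of its underside.
- mug: Bystander: ceramic mug, 76 mm across, 85 mm tall, standing on the coaster. Origin: centre of its underside.
- opener: Bystander: flat stainless bottle opener, 125 (x) x 32 x 6 mm, lying between box and tray. Origin: on its underside, near its middle.
- candle_tin: Bystander: aluminium tealight tin, 42 mm across, 22 mm tall, between box and tray. Origin: centre of its underside.
Not all that is in view belongs to the job. Leave any orange or red look-alike of the remote alone. What is shaped like the scent_box but purple is not meant.

How it is judged:
On the way, in this order (a step that is already met when the one before it is completed fails the run):
1. the remote lies flat in the tray, let go, with the lid still shut (x of remote in the frame of tray between -0.05 and 0.05 m and y of remote in the frame of tray between -0.06 and 0.06 m and z of remote in the frame of tray below 0.013 m and angle between remote's own z axis and vertical below 0.1 rad and contact force between the fingers and remote below 0.1 N and linear speed of remote below 0.02 m/s and z of lid in the frame of scent_box below 0.069 m), for 0.2 s.
2. the lid has broken free of its seal and is held just over the box by the knob (z of lid in the frame of scent_box between 0.084 and 0.111 m and angle between lid's own z axis and vertical below 0.15 rad and horizontal distance between lid and scent_box below 0.025 m and contact force between the fingers and lid above 1 N and distance between the grasp point and lid_knob below 0.035 m and contact force between lid and scent_box below 0.2 N), for 0.5 s.
At the end, for the whole second after the job is handed in: The robot's fingers hold the lid by its knob, still and level (within 0.15 rad), touching nothing of the box, centred over it within 25 mm, its underside 18 to 45 mm above the rim; the remote lies flat on the tray's floor, let go and at rest; nothing else has been moved more than 30 mm (all of step 2 and linear speed of each of lid, remote below 0.02 m/s and x of remote in the frame of tray between -0.05 and 0.05 m and y of remote in the frame of tray between -0.06 and 0.06 m and z of remote in the frame of tray below 0.013 m and angle between remote's own z axis and vertical below 0.1 rad and contact force between the fingers and remote below 0.1 N); the arm keeps its last pose, push and grip.
It fails at once if the lid flies up (more than 90 mm above the rim) (z of lid in the frame of scent_box above 0.156 m).
It fails at once if another thing on the shelf is pushed more than 30 mm (distance of any of remote2, stream_remote, coaster, mug, opener, candle_tin from where it was at the start of the episode above 0.03 m).
It also fails if it takes over 56 s, if anything falls off the work surface, if the arm or the gripper's body presses on something with over 40 N, if the wrist force passes 120 N, or if a joint passes its speed limit or range.

## Working session

There is one attempt and no reset: what is moved stays moved. The work goes in short steps, Python scripts to look and compute and a tool call to move; the robot and the scene stay as the last step left them, time stands still between calls to the robot, and variables do not carry over. Pictures are saved under pics/ and viewed, and the job is handed in when it is done.

Besides the shell and the picture viewer there is one more tool, called after "Call:" as name(argument=value, ...), one argument or row to a line, values as JSON. servo_tool: Moves the arm, as the interface text tells. Its arguments: {"type":"object","properties":{"motion":{"type":"array"},"jaw":{"type":"number"},"force":{"type":"number"}},"required":["motion"]}

```bash
mkdir -p pics; python3 - <<'E'
from bench import read_state, cams
import cv2, numpy as np
s=read_state(); print(s)
for n in ("scene","side","wrist"):
    im,d=cams.snapshot(n); cv2.imwrite(f"pics/{n}0.png",im[:,:,::-1]); np.save(f"pics/{n}0.npy",d)
    print(n,cams.camera_params(n))
    if n!="wrist":
        for k in ("remote","lid_knob","tray","scent_box","lid"): print(k,cams.recognise(n,k))
E
```

```text
{'t': 0.0, 'joint_positions': array([ 1.18558614e+00,  1.31172287e-01,  1.48930866e+00,  3.53875242e-06,
        1.52298648e+00, -8.53883786e-02]), 'joint_vel': array([-0.0005768 , -0.00027054,  0.0013635 , -0.00113649, -0.00060429,
       -0.00063435]), 'joint_efforts': array([-3.51464856e-03, -5.59805775e+01, -4.91779375e+01,  7.64397718e-02,
        3.46838334e-02, -1.14540508e-04]), 'position': array([0.1769446 , 0.57266047, 0.19416472]), 'ee_rot': array([-0.98659676,  1.3378912 ,  0.98497408]), 'ft_force': array([-0.17244837,  0.35922904,  0.12342121]), 'torque': array([-0.01067892, -0.00497146,  0.03419463]), 'opening': 0.09320601283367982}
scene {'fx': 477.3235939763848, 'fy': 477.3235939763848, 'cx': 322.08882884264165, 'cy': 235.96113664354218, 'origin': array([ 1.26232239, -0.28263959,  0.79737418]), 'orientation': array([-1.86554952, -1.49049654,  0.68870962])}
remote [{'uv': [276.0, 281.2], 'score': 0.95}, {'uv': [314.1, 365.4], 'score': 0.87}, {'uv': [246.2, 218.3], 'score': 0.73}, {'uv': [164.3, 274.4], 'score': 0.62}]
lid_knob [{'uv': [254.9, 252.8], 'score': 0.83}]
tr
[... 512 characters left out ...]
core': 0.74}, {'uv': [238.1, 313.7], 'score': 0.73}, {'uv': [369.7, 268.1], 'score': 0.69}, {'uv': [318.1, 372.8], 'score': 0.63}]
lid_knob [{'uv': [337.3, 286.6], 'score': 0.81}, {'uv': [368.1, 269.7], 'score': 0.23}]
tray [{'uv': [323.8, 204.8], 'score': 0.91}]
scent_box [{'uv': [237.2, 197.2], 'score': 0.69}, {'uv': [337.0, 316.8], 'score': 0.63}, {'uv': [421.6, 281.2], 'score': 0.35}]
lid [{'uv': [336.5, 283.4], 'score': 0.83}, {'uv': [421.1, 281.5], 'score': 0.17}]
wrist {'fx': 371.64829954431775, 'fy': 371.64829954431775, 'cx': 322.37682820217395, 'cy': 237.84851826552975, 'origin': array([0.11367788, 0.59249641, 0.38434741]), 'orientation': array([2.36595813, 1.74313089, 0.21437005])}
```

View pics/scene0.png

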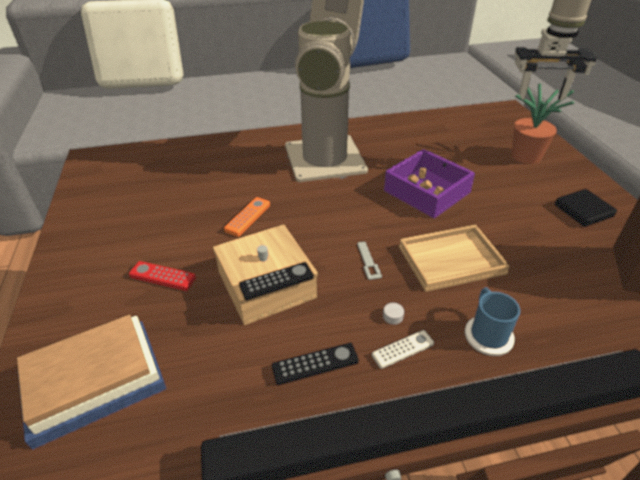

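View pics/side0.png

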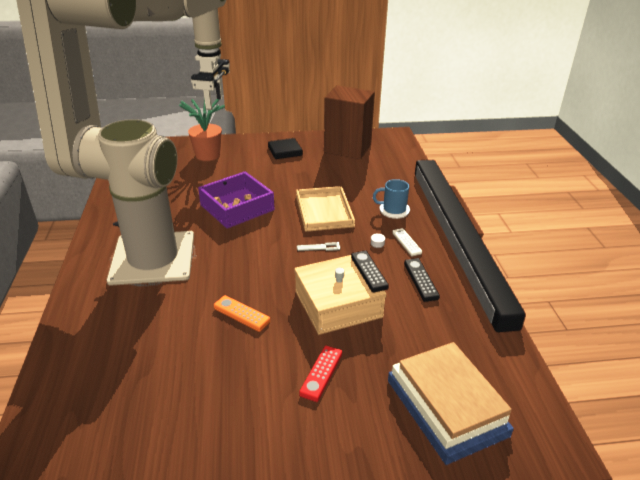

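The scene view shows four remote-like things: black on the oak lid at (276,281), black on the table at (314,365) (remote2), red at (164,274) and orange at (246,218). The first is the one meant, because it lies on the lid. The oak tray is at (452,255), the purple box is a decoy, and the knob is at (262,252). Next I'll measure them.

```bash
cat > h.py <<'E'
import numpy as np, cv2
from scipy.spatial.transform import Rotation as R
def cloud(cams,n,d):
    p=cams.camera_params(n); v,u=np.mgrid[:480,:640]
    P=np.stack([(u-p['cx'])/p['fx']*d,(v-p['cy'])/p['fy']*d,d],-1)
    W=P@R.from_rotvec(p['orientation']).as_matrix().T+p['origin']; W[d==0]=np.nan
    return W
def rect(pts):
    r=cv2.minAreaRect((pts[:,:2]*1000).astype(np.float32)); return r
E
python3 - <<'E'
from bench import cams
from h import *
cr=[]
for n in("scene","side"):
    d=np.load(f"pics/{n}0.npy"); im=cv2.imread(f"pics/{n}0.png"); W=cloud(cams,n,d)
    g=im.max(2).astype(int); sat=g-im.min(2)
    print(n)
    u,v=(276,281) if n=="scene" else (369,270)
    m=np.zeros((480,640),bool); m[v-40:v+40,u-60:u+60]=1
    z=W[...,2]
    rm=m&(z>.088)&(z<.108)&(g<110)&(sat<50)
    k,l,st,_=cv2.connectedComponentsWithStats(rm.astype(np.uint8)); i=1+np.argmax(st[1:,4]); 
    i0=l==i
    # top: include buttons by z
    p=W[i0]; print("remote",rect(p),np.nanmedian(p[:,2]), i0.sum())
    u,v=(262,252) if n=="scene" else (339,275)
    m=np.zeros((480,640),bool); m[v-25:v+25,u-25:u+25]=1
    kp=W[m&(z>.102)&(z<.125)&(sat<60)]; print("knob",rect(kp),kp.mean(0),kp[:,2].max(),len(kp))
    u,v=(265,265) if n=="scene" else (338,290)
    m=np.zeros((480,640),bool); m[v-60:v+60,u-70:u+70]=1
    lp=W[m&(abs(z-.08)<.006)&(sat>45)]; print("lid",rect(lp),np.median(lp[:,2]),len(lp))
    u,v=(452,255) if n=="scene" else (325,208)
    m=np.zeros((480,640),bool); m[v-45:v+45,u-70:u+70]=1
    tp=W[m&(z>.018)&(z<.035)&(sat>45)&(im[...,2]>im[...,0])]; print("tray",rect(tp),np.median(tp[:,2]),len(tp))
    u,v=(276,275) if n=="scene" else (345,280)
    cr.append(cv2.resize(im[v-60:v+60,u-65:u+65],None,fx=3,fy=3,interpolation=2))
cv2.imwrite("pics/crop.png",np.hstack(cr))
E
```

```text
scene
remote ((580.0064697265625, -230.74606323242188), (43.65730667114258, 147.05039978027344), 10.842687606811523) 0.09815071486366439 1078
knob ((527.3463745117188, -242.8041534423828), (79.95197296142578, 20.189611434936523), 12.091415405273438) [ 0.50335958 -0.24874353  0.11085764] 0.11602568478886222 82
lid ((504.8040771484375, -245.8687286376953), (199.0546875, 174.622802734375), 14.120306015014648) 0.0808376530144852 3247
tray ((517.5025024414062, 196.89230346679688), (160.48696899414062, 209.32553100585938), 2.556980609893799) 0.02519554183808903 1155
side
remote ((575.253662109375, -234.8878173828125), (44.92599105834961, 150.72393798828125), 11.855679512023926) 0.09746211064431354 270
knob ((539.2867431640625, -220.46322631835938), (125.73844909667969, 54.22528076171875), 51.32706069946289) [ 0.51107791 -0.2395033   0.10906605] 0.11710810494443746 102
lid ((495.37957763671875, -250.71759033203125), (181.66331481933594, 182.3764190673828), 15.358758926391602) 0.08163997970753156 2787
tray ((491.6329345703125, 147.10540771484375), (247.4705352783203, 304.8852844238281), 10.601384162902832) 0.02597160480217814 552
```

View pics/crop.png

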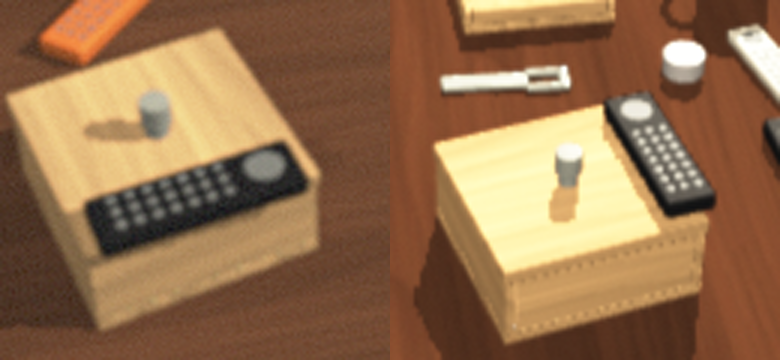

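Crop confirms the black remote is lying on the oak lid, on the side away from the robot, with the knob next to it. Next: the tool orientation, and the move to a viewing pose over the box.

```bash
cat >> h.py <<'E'
def yawpose(deg):
    # tool x down, tool z at yaw deg in the horizontal plane
    a=np.deg2rad(deg); x=np.array([0,0,-1.]); z=np.array([np.cos(a),np.sin(a),0]); y=np.cross(z,x)
    return R.from_matrix(np.stack([x,y,z],1))
def plan(s,target,deg):
    c=R.from_rotvec(s['ee_rot']); M=c.as_matrix()
    g=yawpose(deg); rv=(c.inv()*g).as_rotvec()
    print("tool axes world z:",M[:,2].round(3)," x:",M[:,0].round(3))
    print("yaw now",np.rad2deg(np.arctan2(M[1,2],M[0,2])).round(2))
    print("shift in current tool mm:",(M.T@(np.array(target)-s['position'])*1000).round(1))
    print("shift in goal tool mm:",(g.as_matrix().T@(np.array(target)-s['position'])*1000).round(1),"turn",rv.round(4))
E
python3 - <<'E'
from bench import *
from h import *
s=read_state()
for d in (11,191,-169,101,-79): print(d); plan(s,[.50,-.24,.28],d)
E
```

```text
11
tool axes world z: [0.295 0.955 0.   ]  x: [ 0.  0. -1.]
yaw now 72.82
shift in current tool mm: [ -84.8 -548.6 -681.7]
shift in goal tool mm: [ -84.7 -859.9  161.7] turn [ 1.079e+00  1.000e-04 -0.000e+00]
191
tool axes world z: [0.295 0.955 0.   ]  x: [ 0.  0. -1.]
yaw now 72.82
shift in current tool mm: [ -84.8 -548.6 -681.7]
shift in goal tool mm: [ -84.7  859.9 -161.7] turn [-2.0626e+00  0.0000e+00  1.0000e-04]
-169
tool axes world z: [0.295 0.955 0.   ]  x: [ 0.  0. -1.]
yaw now 72.82
shift in current tool mm: [ -84.8 -548.6 -681.7]
shift in goal tool mm: [ -84.7  859.9 -161.7] turn [-2.0626e+00  0.0000e+00  1.0000e-04]
101
tool axes world z: [0.295 0.955 0.   ]  x: [ 0.  0. -1.]
yaw now 72.82
shift in current tool mm: [ -84.8 -548.6 -681.7]
shift in goal tool mm: [ -84.7 -161.7 -859.9] turn [-4.918e-01  1.000e-04  0.000e+00]
-79
tool axes world z: [0.295 0.955 0.   ]  x: [ 0.  0. -1.]
yaw now 72.82
shift in current tool mm: [ -84.8 -548.6 -681.7]
shift in goal tool mm: [-84.7 161.7 859.9] turn [ 2.6498e+00  0.0000e+00 -1.0000e-04]
```

Call:
servo_tool(
  motion=[
    [[-12,0,0,0.135,0,0],[-12,0,0,0.135,0,0],[-12,0,0,0.135,0,0],[-12,0,0,0.135,0,0],[-12,0,0,0.135,0,0],[-12,0,0,0.135,0,0],[-12,0,0,0.135,0,0],[0,0,0,0.135,0,0]],
  ],
  jaw=70,
)

```text
t: 1.45
position: [0.1775, 0.5741, 0.2816]
ee_rot: [-0.143, 1.564, 0.148]
ft_force: [-0.0, 0.3, 0.2]
opening: 0.0702
```

Call:
servo_tool(
  motion=[
    [[0,-36,6.5,0,0,0],[0,-36,6.5,0,0,0],[0,-36,6.5,0,0,0],[0,-36,6.5,0,0,0],[0,-36,6.5,0,0,0],[0,-36,6.5,0,0,0],[0,-36,6.5,0,0,0],[0,-36,6.5,0,0,0],[0,-36,6.5,0,0,0],[0,-36,6.5,0,0,0],[0,-36,6.5,0,0,0],[0,-36,6.5,0,0,0]],
  ],
)

```text
t: 2.65
position: [0.3361, 0.1626, 0.2795]
ee_rot: [-0.15, 1.565, 0.15]
ft_force: [0.2, -1.5, -0.6]
opening: 0.0699
```

Call:
servo_tool(
  motion=[
    [[0,-36,6.5,0,0,0],[0,-36,6.5,0,0,0],[0,-36,6.5,0,0,0],[0,-36,6.5,0,0,0],[0,-36,6.5,0,0,0],[0,-36,6.5,0,0,0],[0,-36,6.5,0,0,0],[0,-36,6.5,0,0,0],[0,-36,6.5,0,0,0],[0,-36,6.5,0,0,0],[0,-36,6.5,0,0,0],[0,0,0,0,0,0]],
  ],
)

```text
t: 3.85
position: [0.4814, -0.2147, 0.2781]
ee_rot: [-0.148, 1.567, 0.147]
ft_force: [-1.3, 1.2, -2.0]
opening: 0.0699
```

```bash
python3 - <<'E'
from bench import *
from h import *
s=read_state();print(s['position'],s['joint_positions'])
p=cams.camera_params("wrist"); im,d=cams.snapshot("wrist")
np.save("pics/w1.npy",d); cv2.imwrite("pics/w1.png",im[:,:,::-1]); 
import pickle; pickle.dump(p,open("pics/w1.pkl","wb"))
for k in("remote","lid_knob","lid"): print(k,cams.recognise("wrist",k))
E
```

```text
[ 0.4813821  -0.21474209  0.27807374] [-5.16151446e-01 -8.59220804e-02  1.55826952e+00 -9.69925307e-04
  1.67036035e+00 -7.03966645e-01]
remote [{'uv': [508.5, 215.9], 'score': 0.93}, {'uv': [407.6, 227.0], 'score': 0.88}, {'uv': [247.7, 374.5], 'score': 0.76}, {'uv': [147.0, 209.4], 'score': 0.68}]
lid_knob [{'uv': [320.1, 237.9], 'score': 0.96}]
lid [{'uv': [320.7, 235.9], 'score': 0.76}]
```

View pics/w1.png

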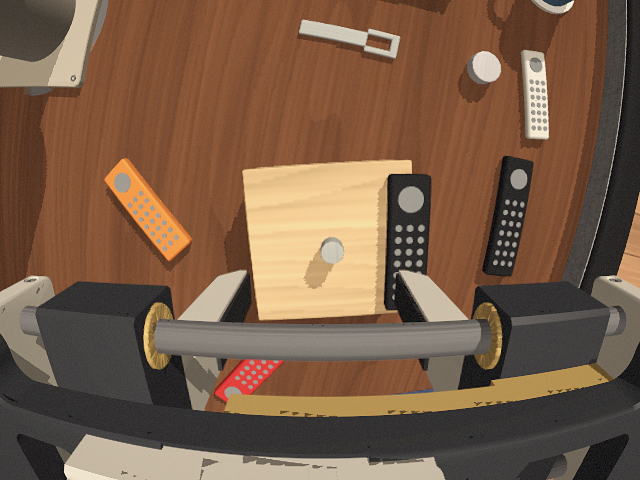

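The wrist view shows the lid from about (243,165) to (412,315), the knob at (332,250), and the remote along the lid's right edge at (408,240). I'll deproject these.

```bash
cat >> h.py <<'E'
def fcloud(p,d):
    v,u=np.mgrid[:480,:640]; x=(u-p['cx'])/p['fx'];y=(v-p['cy'])/p['fy']; r=np.hypot(x,y)+1e-9
    t=np.tan(np.minimum(r,1.5))/r
    P=np.stack([x*t*d,y*t*d,d],-1)
    W=P@R.from_rotvec(p['orientation']).as_matrix().T+p['origin']; W[d==0]=np.nan
    return W
E
python3 - <<'E'
from h import *
import pickle
p=pickle.load(open("pics/w1.pkl","rb")); d=np.load("pics/w1.npy"); im=cv2.imread("pics/w1.png"); W=fcloud(p,d); z=W[...,2]
for u,v in((332,250),(280,200),(408,220),(200,120)): print(u,v,W[v,u])
def box(u0,v0,u1,v1):
    m=np.zeros((480,640),bool); m[v0:v1,u0:u1]=1; return m
m=box(385,170,435,270)&(z>.088)&(z<.108); q=W[m]; print("remote",rect(q),np.median(q[:,2]),len(q)); 
# side edges: slope of both long edges by row
e=[]
for v in range(180,268,2):
    c=np.where(m[v])[0]
    if len(c)>10: e.append(np.r_[W[v,c[0]],W[v,c[-1]]])
e=np.array(e)
for k in(0,3): 
    f=np.polyfit(e[:,k+1],e[:,k],1); print("edge slope deg",np.rad2deg(np.arctan(f[0])),"x at y=-.235:",np.polyval(f,-.235))
m=box(315,235,350,268)&(z>.105)&(z<.12); q=W[m]; print("knob",cv2.minEnclosingCircle((q[:,:2]*1000).astype(np.float32)),q.mean(0),np.median(q[:,2]))
m=box(235,155,420,325)&(abs(z-.08)<.006); q=W[m]; print("lid",rect(q),np.median(q[:,2]))
E
```

```text
332 250 [ 0.4968573  -0.24683588  0.11138799]
280 200 [ 0.43496981 -0.2119433   0.07977996]
408 220 [ 0.56908836 -0.20475218  0.09719681]
200 120 [ 0.30638701 -0.13936661 -0.0006887 ]
remote ((571.1254272460938, -207.77621459960938), (45.65911102294922, 102.10693359375), 11.280695915222168) 0.09762943437843546 4057
edge slope deg -11.250951808396868 x at y=-.235: 0.5537172141829357
edge slope deg -11.24126576969878 x at y=-.235: 0.5985204074685819
knob ((497.4716796875, -249.53787231445312), 12.045862197875977) [ 0.49707054 -0.24866552  0.11123877] 0.11140120116206201
lid ((496.9290771484375, -249.67391967773438), (179.74790954589844, 175.18789672851562), 13.976845741271973) 0.07952796993269912
```

```bash
python3 - <<'E'
from bench import *
from h import *
plan(read_state(),[.5757,-.2315,.083],11.25)
E
```

```text
tool axes world z: [0.982 0.19  0.   ]  x: [ 0.  0. -1.]
yaw now 10.97
shift in current tool mm: [196.4 -38.6  88.9]
shift in goal tool mm: [196.4 -39.   88.8] turn [-0.005   0.0002 -0.0003]
```

Call:
servo_tool(
  motion=[
    [[0,-13,30,-0.005,0,0],[0,-13,30,0,0,0],[0,-13,29,0,0,0],[30,0,0,0,0,0],[30,0,0,0,0,0],[30,0,0,0,0,0],[30,0,0,0,0,0],[20,0,0,0,0,0],[0,0,0,0,0,0],[0,0,0,0,0,0],[0,0,0,0,0,0]],
  ],
  jaw=70,
  force=15,
)

```text
t: 5.15
position: [0.5772, -0.2324, 0.1417]
ee_rot: [-0.156, 1.562, 0.153]
ft_force: [-0.5, -1.0, 0.4]
opening: 0.0696
```

```bash
python3 - <<'E'
from bench import *
from h import *
plan(read_state(),[.5757,-.2315,.083],11.25)
im,d=cams.snapshot("wrist"); cv2.imwrite("pics/w2.png",im[:,:,::-1])
E
```

```text
tool axes world z: [0.981 0.195 0.003]  x: [ 0.003 -0.001 -1.   ]
yaw now 11.27
shift in current tool mm: [58.7  1.3 -1.4]
shift in goal tool mm: [58.7  1.2 -1.3] turn [0.0003 0.0027 0.002 ]
```

View pics/w2.png

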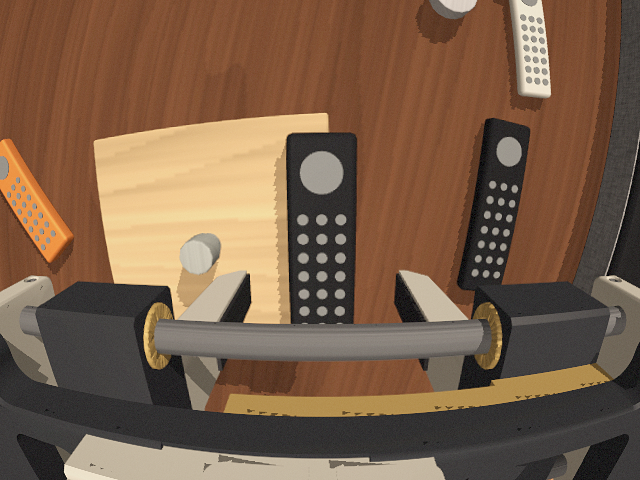

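The remote at column 322 is centred between the fingers (250/397), and the knob at (200,253) is clear of the left finger. Descending to grip.

Call:
servo_tool(
  motion=[
    [[20,0,-1,0,0,0],[20,0,0,0,0,0],[12,0,0,0,0,0],[5,0,0,0,0,0],[0,0,0,0,0,0],[0,0,0,0,0,0]],
  ],
)

```text
t: 5.8
position: [0.5757, -0.2329, 0.0834]
ee_rot: [-0.154, 1.564, 0.153]
ft_force: [0.4, 0.0, -0.8]
opening: 0.0698
```

Call:
servo_tool(
  motion=[
    [[0,0,0,0,0,0],[0,0,0,0,0,0],[0,0,0,0,0,0],[0,0,0,0,0,0],[0,0,0,0,0,0],[0,0,0,0,0,0],[0,0,0,0,0,0]],
  ],
  jaw=30,
  force=20,
)

```text
t: 6.5
position: [0.575, -0.2326, 0.0822]
ee_rot: [-0.154, 1.565, 0.154]
ft_force: [0.3, -0.1, -0.0]
opening: 0.0301
```

The fingers reached 30 mm, less than the remote's 45 mm width, so something is off. Checking with the cameras.

```bash
python3 - <<'E'
from bench import *
from h import *
a=[]
for n in("wrist","side","scene"):
    im,d=cams.snapshot(n); np.save(f"pics/{n}3.npy",d); cv2.imwrite(f"pics/{n}3.png",im[:,:,::-1]); a.append(im[:,:,::-1])
s=cv2.resize(a[1][200:360,260:460],(600,480)); c=cv2.resize(a[2][180:340,180:380],(600,480))
cv2.imwrite("pics/c3.png",cv2.resize(np.hstack([s,c]),(800,320)))
E
```

```text
(no output)
```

View pics/wrist3.png

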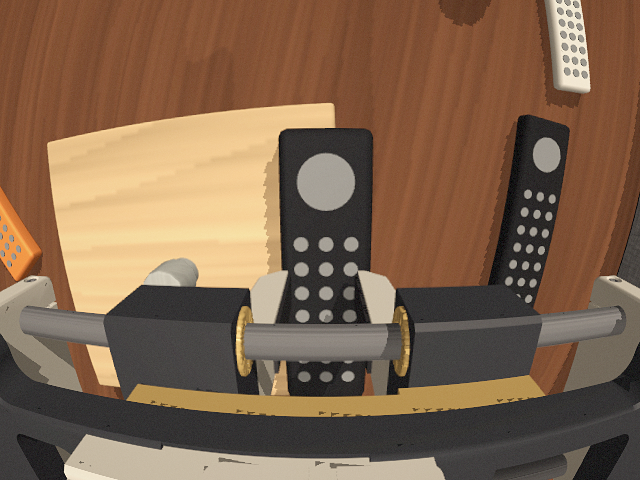

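View pics/c3.png

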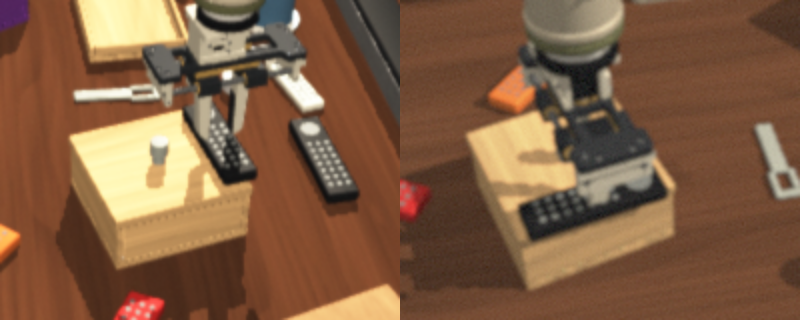

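```bash
python3 - <<'E'
from bench import *
from h import *
print(read_state())
for n in("side","scene"):
    d=np.load(f"pics/{n}3.npy"); W=cloud(cams,n,d); im=cv2.imread(f"pics/{n}3.png")
    x,y,z=np.moveaxis(W,-1,0)
    m=(abs(x-.575)<.07)&(abs(y+.232)<.03)&(z>.07)&(z<.16)
    g=im.astype(int).max(2); 
    print(n,m.sum())
    for lo in np.arange(.07,.16,.006):
        k=m&(z>=lo)&(z<lo+.006)
        if k.any(): print(round(lo,3),k.sum(),"bright",(g[k]>110).sum(),W[k].mean(0).round(3),"x range",x[k].min().round(3),x[k].max().round(3))
im=cv2.imread("pics/side3.png"); cv2.imwrite("pics/c3b.png",cv2.resize(im[210:310,320:430],None,fx=7,fy=6,interpolation=2))
E
```

```text
{'t': 6.65, 'joint_positions': array([-4.67006629e-01,  2.61305386e-01,  1.54992083e+00, -3.32867650e-05,
        1.33044996e+00, -6.63009006e-01]), 'joint_vel': array([-0.00039713, -0.00082222, -0.00055756, -0.00137127,  0.00011222,
        0.00013928]), 'joint_efforts': array([ 6.76292711e-04, -6.01931620e+01, -4.67462790e+01,  5.05336595e-02,
        6.21655025e-02, -6.81414895e-05]), 'position': array([ 0.57498949, -0.23258761,  0.08220955]), 'ee_rot': array([-0.15388981,  1.56539949,  0.1539172 ]), 'ft_force': array([-0.06926177, -0.02380826,  0.51820772]), 'torque': array([-0.06708808,  0.07893658,  0.02448693]), 'opening': 0.030261634490136878}
side 781
0.076 124 bright 123 [ 0.533 -0.235  0.081] x range 0.506 0.562
0.082 149 bright 140 [ 0.535 -0.236  0.083] x range 0.506 0.559
0.088 18 bright 2 [ 0.55  -0.229  0.091] x range 0.514 0.559
0.094 115 bright 55 [ 0.575 -0.236  0.098] x range 0.506 0.604
0.1 111 bright 67 [ 0.577 -0.237  0.102] x range 0.505 0.6
0.106 16 bright 15 [ 0.552 -0.242  0.109] x range 0.505 0.598
0.112 25 bright 16 [ 0.576 -0.237  0.115] x range 0.506 0.
[... 417 characters left out ...]
x range 0.543 0.608
scene 598
0.07 1 bright 0 [ 0.591 -0.249  0.07 ] x range 0.591 0.591
0.076 88 bright 87 [ 0.524 -0.253  0.081] x range 0.506 0.599
0.082 68 bright 19 [ 0.578 -0.238  0.085] x range 0.506 0.606
0.088 63 bright 0 [ 0.6   -0.234  0.091] x range 0.592 0.606
0.094 253 bright 31 [ 0.587 -0.236  0.098] x range 0.56 0.605
0.1 61 bright 12 [ 0.586 -0.239  0.101] x range 0.564 0.603
0.106 2 bright 2 [ 0.572 -0.241  0.111] x range 0.551 0.593
0.112 16 bright 16 [ 0.601 -0.228  0.116] x range 0.595 0.605
0.118 16 bright 16 [ 0.603 -0.227  0.121] x range 0.597 0.608
0.124 24 bright 24 [ 0.604 -0.225  0.127] x range 0.601 0.606
0.13 6 bright 6 [ 0.604 -0.224  0.131] x range 0.601 0.606
```

View pics/c3b.png

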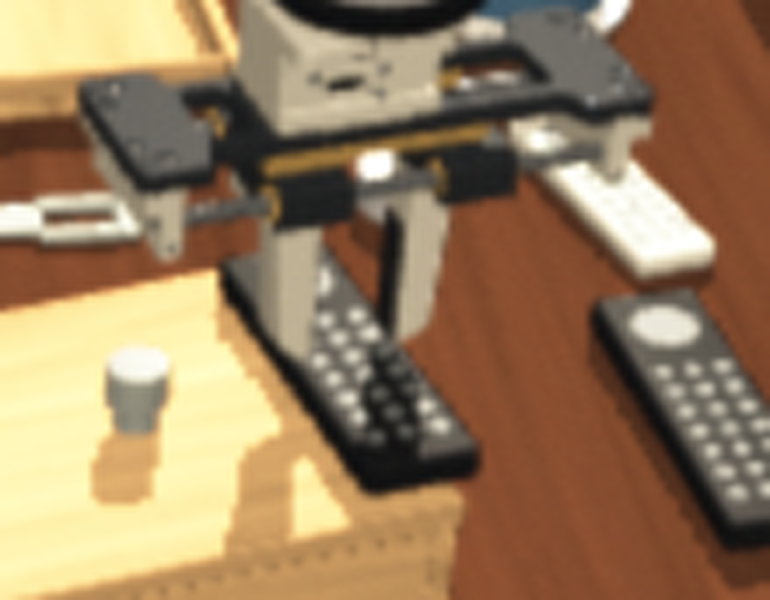

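```bash
python3 - <<'E'
from bench import *
from h import *
s=read_state(); p=cams.camera_params("wrist"); d=np.load("pics/wrist3.npy"); W=fcloud(p,d)
M=R.from_rotvec(s['ee_rot']).as_matrix(); T=(W-s['position'])@M*1000
im=cv2.imread("pics/wrist3.png")
for v in range(264,330,6): print(v,[(u,T[v,u].round(0).tolist()) for u in(262,278,284,366,380)])
E
```

```text
264 [(262, [3.0, 4.0, -33.0]), (278, [1.0, 4.0, -24.0]), (284, [-15.0, 10.0, -19.0]), (366, [-15.0, 10.0, 21.0]), (380, [82.0, -22.0, 44.0])]
270 [(262, [2.0, 1.0, -33.0]), (278, [nan, nan, nan]), (284, [-14.0, 6.0, -19.0]), (366, [-15.0, 7.0, 21.0]), (380, [84.0, -27.0, 45.0])]
276 [(262, [4.0, -3.0, -34.0]), (278, [-30.0, 9.0, -20.0]), (284, [-31.0, 9.0, -18.0]), (366, [-30.0, 9.0, 20.0]), (380, [-29.0, 8.0, 26.0])]
282 [(262, [-38.0, 9.0, -27.0]), (278, [-38.0, 9.0, -19.0]), (284, [-39.0, 9.0, -17.0]), (366, [-39.0, 9.0, 19.0]), (380, [-39.0, 9.0, 25.0])]
288 [(262, [-45.0, 9.0, -25.0]), (278, [-45.0, 9.0, -19.0]), (284, [-42.0, 8.0, -17.0]), (366, [-45.0, 9.0, 18.0]), (380, [-46.0, 9.0, 24.0])]
294 [(262, [-51.0, 9.0, -25.0]), (278, [-52.0, 9.0, -18.0]), (284, [-48.0, 7.0, -16.0]), (366, [-53.0, 9.0, 17.0]), (380, [-51.0, 9.0, 23.0])]
300 [(262, [-58.0, 9.0, -23.0]), (278, [-59.0, 9.0, -17.0]), (284, [-55.0, 8.0, -15.0]), (366, [-59.0, 9.0, 17.0]), (380, [-58.0, 9.0, 22.0])]
306 [(262, [-63.0, 9.0, -23.0]), (278, [-61.0, 8.0, -17.0]), (284, [-56.0, 5.0, -15.0]), (366, [-62.0, 8.0, 16.0]), (380, [-63.0, 9.0, 21.0])]
312 [(262, [-69.0, 9.0, -22.0]), (278, [-66.0, 7.0, -16.0]), (284, [-58.0, 4.0, -15.0]), (366, [-66.0, 8.0, 16.0]), (380, [-69.0, 9.0, 20.0])]
318 [(262, [-75.0, 9.0, -21.0]), (278, [-71.0, 8.0, -16.0]), (284, [-58.0, 1.0, -15.0]), (366, [-71.0, 7.0, 15.0]), (380, [-74.0, 9.0, 20.0])]
324 [(262, [-121.0, 31.0, -13.0]), (278, [-121.0, 31.0, -9.0]), (284, [-121.0, 31.0, -8.0]), (366, [-121.0, 31.0, 9.0]), (380, [-121.0, 31.0, 12.0])]
```

```bash
python3 - <<'E'
import cv2
im=cv2.imread("pics/wrist3.png"); cv2.imwrite("pics/c3c.png",cv2.resize(im[240:400,230:420],None,fx=4,fy=3.7,interpolation=2))
E
```

```text
(no output)
```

View pics/c3c.png

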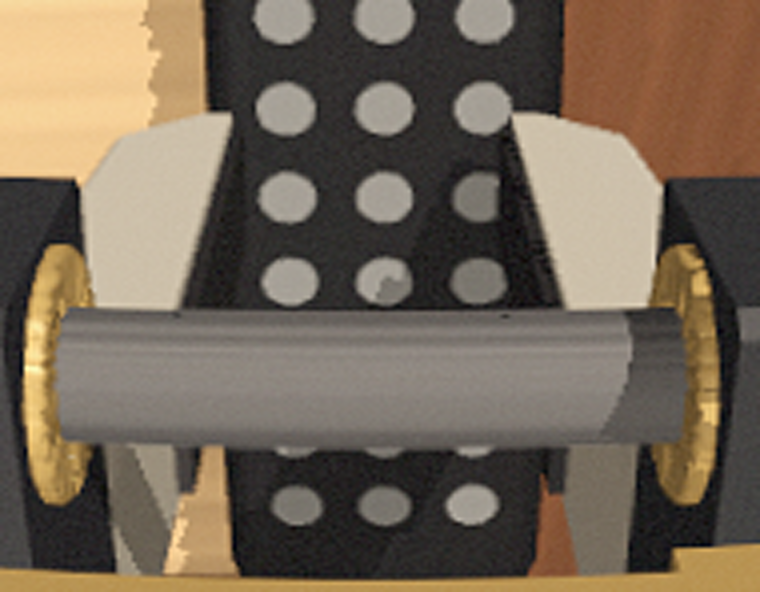

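The fingers hover just above the remote. The wrist depth puts the real finger ends about 19–20 mm behind the reported TCP, so I'll open and go about 16 mm lower, watching the force.

Call:
servo_tool(
  motion=[
    [[0,0,0,0,0,0],[0,0,0,0,0,0],[0,0,0,0,0,0],[0,0,0,0,0,0],[0,0,0,0,0,0]],
  ],
  jaw=70,
)

```text
t: 7.15
position: [0.575, -0.2326, 0.0822]
ee_rot: [-0.154, 1.565, 0.154]
ft_force: [0.0, -0.1, 0.3]
opening: 0.0652
```

Call:
servo_tool(
  motion=[
    [[5,0,0,0,0,0],[5,0,0,0,0,0],[4,0,0,0,0,0],[0,0,0,0,0,0],[0,0,0,0,0,0]],
  ],
)

```text
t: 7.65
position: [0.5748, -0.2325, 0.0679]
ee_rot: [-0.154, 1.566, 0.154]
ft_force: [-0.1, 0.0, -0.2]
opening: 0.07
```

Call:
servo_tool(
  motion=[
    [[0,0,0,0,0,0],[0,0,0,0,0,0],[0,0,0,0,0,0],[0,0,0,0,0,0],[0,0,0,0,0,0],[0,0,0,0,0,0],[0,0,0,0,0,0]],
  ],
  jaw=30,
  force=20,
)

```text
t: 8.35
position: [0.5752, -0.2326, 0.0685]
ee_rot: [-0.154, 1.565, 0.154]
ft_force: [0.8, 0.3, 0.8]
opening: 0.0447
```

The opening stopped at 44.7 mm, so the remote is held. Lifting it.

Call:
servo_tool(
  motion=[
    [[-8,0,0,0,0,0],[-15,0,0,0,0,0],[-25,0,0,0,0,0],[-25,0,0,0,0,0],[-25,0,0,0,0,0],[-25,0,0,0,0,0],[-20,0,0,0,0,0],[-10,0,0,0,0,0],[0,0,0,0,0,0],[0,0,0,0,0,0]],
  ],
)

```text
t: 9.35
position: [0.5748, -0.2325, 0.2207]
ee_rot: [-0.154, 1.566, 0.154]
ft_force: [-0.7, -0.1, -1.1]
opening: 0.0445
```

```bash
python3 - <<'E'
from bench import *
from h import *
print(read_state()['opening'])
p=cams.camera_params("wrist"); s=read_state(); im,d=cams.snapshot("wrist"); cv2.imwrite("pics/w4.png",im[:,:,::-1])
plan(s,[.517,.197,.225],2.6)
im,d=cams.snapshot("side"); cv2.imwrite("pics/s4.png",im[100:400,150:550,::-1])
E
```

```text
0.04453180940680214
tool axes world z: [ 0.981  0.195 -0.001]  x: [-0.001  0.    -1.   ]
yaw now 11.23
shift in current tool mm: [ -4.2 432.5  27. ]
shift in goal tool mm: [ -4.3 431.6 -38.2] turn [ 0.1506 -0.0006 -0.0003]
```

View pics/w4.png

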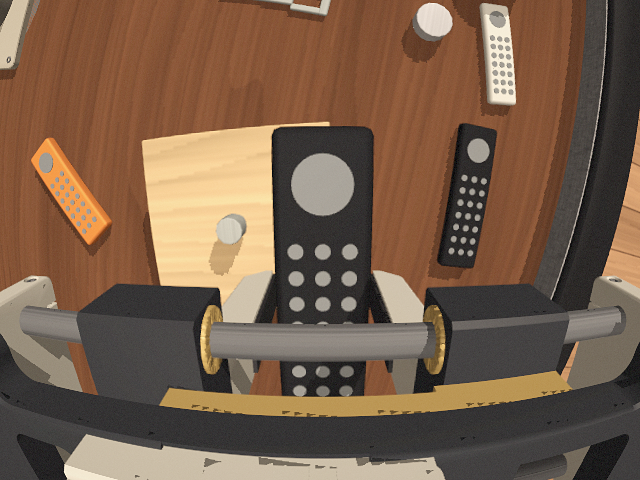

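View pics/s4.png

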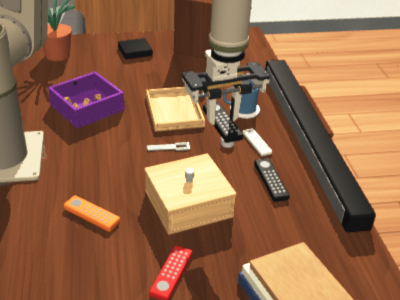

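The remote is held level and clear of the lid. Moving most of the way to the tray, then measuring the tray.

Call:
servo_tool(
  motion=[
    [[0,20,0,0,0,0],[0,30,0,0,0,0],[0,30,0,0,0,0],[0,30,0,0,0,0],[0,30,0,0,0,0],[0,30,0,0,0,0],[0,30,0,0,0,0],[0,20,0,0.05,0,0],[0,10,0,0.05,0,0],[0,0,0,0.05,0,0],[0,0,0,0,0,0],[0,0,0,0,0,0]],
  ],
)

```text
t: 10.65
position: [0.5302, -0.007, 0.2203]
ee_rot: [-0.037, 1.572, 0.037]
ft_force: [-0.4, 0.2, -1.4]
opening: 0.0449
```

```bash
python3 - <<'E'
from bench import *
from h import *
s=read_state();p=cams.camera_params("wrist"); im,d=cams.snapshot("wrist"); cv2.imwrite("pics/w5.png",im[:,:,::-1])
W=fcloud(p,d); z=W[...,2]; b=im[...,0].astype(int)-im[...,2]
m=(z>.018)&(z<.034)&(b>40)&(abs(W[...,0]-.517)<.1)&(abs(W[...,1]-.197)<.13)
m=cv2.morphologyEx(m.astype(np.uint8),cv2.MORPH_OPEN,np.ones((2,2)))>0
q=W[m]; print("tray",rect(q),len(q),np.median(q[:,2])); m2=(z>.003)&(z<.014)&(b>40)&(abs(W[...,0]-.517)<.08)&(abs(W[...,1]-.197)<.11); print("floor",rect(W[m2]),np.median(z[m2]))
plan(s,[.517,.197,.225],2.6)
E
```

```text
tray ((nan, nan), (0.0, 0.0), 0.0) 3001 nan
floor ((517.3412475585938, 161.0545654296875), (153.28236389160156, 139.0836639404297), 2.570067882537842) 0.007723207416407751
tool axes world z: [ 0.999  0.047 -0.002]  x: [-0.002  0.    -1.   ]
yaw now 2.72
shift in current tool mm: [ -4.7 204.3  -3.6]
shift in goal tool mm: [ -4.7 204.3  -4. ] turn [ 0.0021 -0.0016 -0.0002]
```

View pics/w5.png

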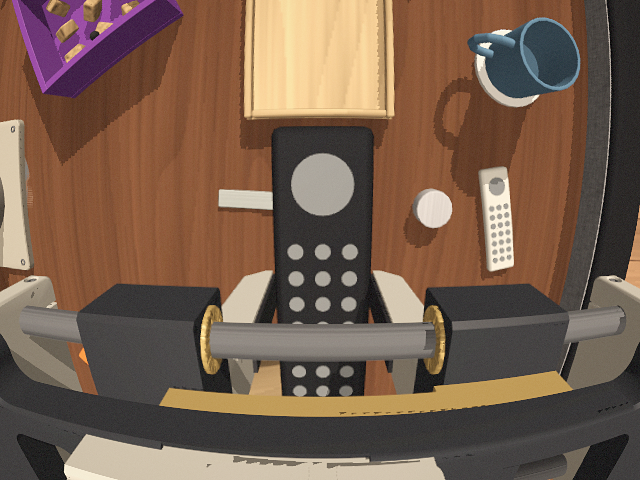

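```bash
python3 - <<'E'
from bench import *
from h import *
d=np.load("pics/scene0.npy"); W=cloud(cams,"scene",d); z=W[...,2]; m=np.zeros(z.shape,bool); m[285:350,465:520]=1
q=W[m&(z>.06)&(z<.12)]; print("mug top",rect(q),q.min(0),q.max(0))
E
```

```text
mug top ((736.20458984375, 182.4910888671875), (74.7451400756836, 100.10335540771484), 54.23654556274414) [0.67374876 0.13836414 0.06001751] [0.78329526 0.21555881 0.09714485]
```

Tray agrees (centre x 0.517, yaw 2.6°), and the mug (x > 0.67) is clear of the gripper body. Moving over the tray and down.

Call:
servo_tool(
  motion=[
    [[0,20,-1,0,0,0],[0,30,-1,0,0,0],[0,35,-1,0,0,0],[0,35,-1,0,0,0],[0,35,0,0,0,0],[0,30,0,0,0,0],[0,19,0,0,0,0],[0,0,0,0,0,0],[20,0,0,0,0,0],[30,0,0,0,0,0],[30,0,0,0,0,0],[30,0,0,0,0,0]],
  ],
)

```text
t: 11.9
position: [0.5176, 0.1954, 0.1101]
ee_rot: [-0.036, 1.57, 0.036]
ft_force: [0.4, 0.5, -0.6]
opening: 0.0445
```

Call:
servo_tool(
  motion=[
    [[30,0,0,0,0,0],[30,0,0,0,0,0],[20,0,0,0,0,0],[10,0,0,0,0,0],[5,0,0,0,0,0],[5,0,0,0,0,0],[0,0,0,0,0,0],[0,0,0,0,0,0]],
  ],
)

```text
t: 12.7
position: [0.5182, 0.1968, 0.0123]
ee_rot: [-0.036, 1.569, 0.036]
ft_force: [-0.2, 0.1, -1.1]
opening: 0.0446
```

Call:
servo_tool(
  motion=[
    [[5,0,0,0,0,0],[4,0,0,0,0,0],[2,0,0,0,0,0],[1.5,0,0,0,0,0],[0,0,0,0,0,0],[0,0,0,0,0,0]],
  ],
)

```text
t: 13.3
position: [0.5173, 0.1967, -0.0013]
ee_rot: [-0.036, 1.571, 0.036]
ft_force: [-0.3, -0.4, -1.5]
opening: 0.0448
```

Call:
servo_tool(
  motion=[
    [[1.5,0,0,0,0,0],[1,0,0,0,0,0],[0,0,0,0,0,0],[0,0,0,0,0,0]],
  ],
)

```text
t: 13.7
position: [0.5175, 0.1967, -0.0036]
ee_rot: [-0.036, 1.57, 0.036]
ft_force: [-0.5, -0.3, 1.4]
opening: 0.0445
```

The vertical force flipped from −1.5 to +1.4 N, so it's on the floor. Releasing and retreating.

Call:
servo_tool(
  motion=[
    [[0,0,0,0,0,0],[0,0,0,0,0,0],[0,0,0,0,0,0],[0,0,0,0,0,0],[0,0,0,0,0,0]],
  ],
  jaw=70,
)

```text
t: 14.2
position: [0.5173, 0.1967, -0.0038]
ee_rot: [-0.036, 1.57, 0.036]
ft_force: [-0.1, -0.9, -0.5]
opening: 0.0696
```

Call:
servo_tool(
  motion=[
    [[-10,0,0,0,0,0],[-25,0,0,0,0,0],[-40,0,0,0,0,0],[-40,0,0,0,0,0],[-40,0,0,0,0,0],[-40,0,0,0,0,0],[-25,0,0,0,0,0],[0,0,0,0,0,0]],
  ],
)

```text
t: 15.0
position: [0.52, 0.1974, 0.2226]
ee_rot: [-0.034, 1.562, 0.038]
ft_force: [0.5, -0.3, -0.5]
opening: 0.0701
```

```bash
python3 - <<'E'
from bench import *
from h import *
s=read_state();p=cams.camera_params("wrist"); im,d=cams.snapshot("wrist"); cv2.imwrite("pics/w6.png",im[:,:,::-1])
W=fcloud(p,d); z=W[...,2]; g=im.max(2)
m=(g<90)&(z>.015)&(z<.045)&(abs(W[...,0]-.517)<.06)&(abs(W[...,1]-.197)<.085)
q=W[m]; print("remote",rect(q),np.median(q[:,2]),len(q))
im,d=cams.snapshot("scene"); cv2.imwrite("pics/s6.png",im[:,:,::-1])
W=cloud(cams,"scene",d); z=W[...,2]; g=im.max(2)
m=(g<80)&(z>.015)&(z<.045)&(abs(W[...,0]-.517)<.06)&(abs(W[...,1]-.197)<.085)
q=W[m]; print("remote scene",rect(q),np.median(q[:,2]),len(q))
plan(s,[.4973,-.249,.21],14)
E
```

```text
remote ((517.3632202148438, 198.0639190673828), (43.977420806884766, 147.81430053710938), 2.876615524291992) 0.025408079355012214 4152
remote scene ((522.9476318359375, 195.99676513671875), (41.586273193359375, 144.2117156982422), 2.7950077056884766) 0.025946672144060545 604
tool axes world z: [0.999 0.046 0.009]  x: [ 0.009  0.002 -1.   ]
yaw now 2.63
shift in current tool mm: [  11.3 -445.   -43.3]
shift in goal tool mm: [  12.6 -427.7 -130. ] turn [-0.1984  0.0092 -0.0012]
```

View pics/s6.png

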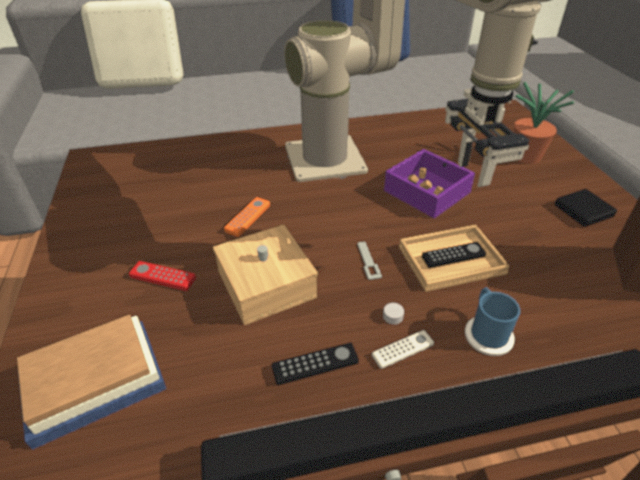

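The scene view shows the remote flat in the tray at (453,255), centred with its top at 25.5 mm, and nothing else disturbed. Next, the knob.

Call:
servo_tool(
  motion=[
    [[0,0,0,-0.1,0,0],[0,0,0,-0.1,0,0],[0,-30,-10,0,0,0],[0,-45,-14,0,0,0],[0,-45,-14,0,0,0],[0,-45,-14,0,0,0],[0,-45,-14,0,0,0],[0,-45,-14,0,0,0],[0,-45,-14,0,0,0],[0,-45,-13,0,0,0],[0,-43,-13,0,0,0],[0,-40,-10,0,0,0]],
  ],
  jaw=60,
)

```text
t: 16.3
position: [0.4939, -0.2517, 0.2141]
ee_rot: [-0.191, 1.565, 0.194]
ft_force: [0.9, -0.1, 0.6]
opening: 0.0601
```

Call:
servo_tool(
  motion=[
    [[0,0,0,0,0,0],[0,0,0,0,0,0],[0,0,0,0,0,0]],
  ],
)

```text
t: 16.6
position: [0.495, -0.249, 0.215]
ee_rot: [-0.192, 1.564, 0.195]
ft_force: [0.7, 0.3, 0.2]
opening: 0.06
```

```bash
python3 - <<'E'
from bench import *
from h import *
s=read_state();p=cams.camera_params("wrist"); im,d=cams.snapshot("wrist"); cv2.imwrite("pics/w7.png",im[:,:,::-1])
W=fcloud(p,d); z=W[...,2]
m=(z>.105)&(z<.118)&(abs(W[...,0]-.497)<.03)&(abs(W[...,1]+.249)<.03); q=W[m]
c,r=cv2.minEnclosingCircle((q[:,:2]*1000).astype(np.float32)); print("knob",c,r,q.mean(0),len(q))
m=(abs(z-.08)<.006)&(abs(W[...,0]-.497)<.13)&(abs(W[...,1]+.249)<.13); print("lid",rect(W[m]),np.median(z[m]))
plan(s,[.4973,-.249,.070],14)
E
```

```text
knob (497.0217590332031, -249.07052612304688) 12.148160934448242 [ 0.49685479 -0.24871224  0.11124654] 663
lid ((497.20416259765625, -249.097412109375), (180.93206787109375, 173.31478881835938), 14.0393705368042) 0.07956598866176617
tool axes world z: [ 0.97   0.244 -0.001]  x: [-0.002  0.002 -1.   ]
yaw now 14.12
shift in current tool mm: [145.   -0.9   2.4]
shift in goal tool mm: [145.   -0.6   2.2] turn [ 0.002  -0.0013 -0.0019]
```

View pics/w7.png

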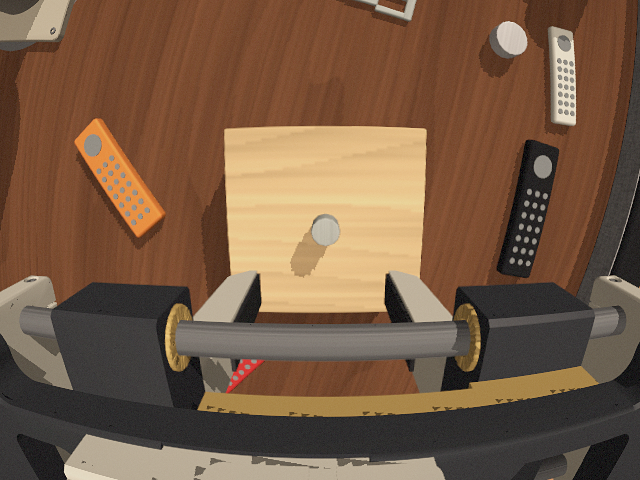

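Knob at (326,230) is centred between the fingers, and its measured position is (0.497, −0.249). Descending.

Call:
servo_tool(
  motion=[
    [[20,-1,2,0,0,0],[30,0,0,0,0,0],[30,0,0,0,0,0],[30,0,0,0,0,0],[20,0,0,0,0,0],[10,0,0,0,0,0],[6,0,0,0,0,0],[0,0,0,0,0,0],[0,0,0,0,0,0]],
  ],
)

```text
t: 17.55
position: [0.4985, -0.2508, 0.0715]
ee_rot: [-0.194, 1.561, 0.192]
ft_force: [0.1, -0.8, 0.6]
opening: 0.0601
```

```bash
python3 - <<'E'
from bench import *
from h import *
plan(read_state(),[.4971,-.249,.067],14)
E
```

```text
tool axes world z: [0.97  0.244 0.001]  x: [ 0.002 -0.001 -1.   ]
yaw now 14.12
shift in current tool mm: [ 4.5  2.1 -0.9]
shift in goal tool mm: [ 4.5  2.1 -0.9] turn [0.002  0.0013 0.0013]
```

Call:
servo_tool(
  motion=[
    [[2,1.5,-1,0,0,0],[2,0,0,0,0,0],[0,0,0,0,0,0],[0,0,0,0,0,0]],
  ],
)

```text
t: 17.95
position: [0.4963, -0.2494, 0.0663]
ee_rot: [-0.193, 1.562, 0.193]
ft_force: [0.0, 0.3, -1.0]
opening: 0.0599
```

Call:
servo_tool(
  motion=[
    [[0,0,0,0,0,0],[0,0,0,0,0,0],[0,0,0,0,0,0],[0,0,0,0,0,0],[0,0,0,0,0,0],[0,0,0,0,0,0],[0,0,0,0,0,0],[0,0,0,0,0,0],[0,0,0,0,0,0]],
  ],
  jaw=5,
  force=55,
)

```text
t: 18.85
position: [0.4964, -0.2493, 0.0662]
ee_rot: [-0.193, 1.562, 0.193]
ft_force: [1.8, -0.3, -1.5]
opening: 0.0231
```

Opening 23 mm, so the knob is gripped. Pulling up slowly.

Call:
servo_tool(
  motion=[
    [[-1,0,0,0,0,0],[-1,0,0,0,0,0],[-1,0,0,0,0,0],[0,0,0,0,0,0]],
  ],
)

```text
t: 19.25
position: [0.4954, -0.2486, 0.0678]
ee_rot: [-0.192, 1.564, 0.195]
ft_force: [1.6, 0.0, -12.7]
opening: 0.0228
```

Call:
servo_tool(
  motion=[
    [[-1,0,0,0,0,0],[-1,0,0,0,0,0],[-1,0,0,0,0,0],[0,0,0,0,0,0]],
  ],
)

```text
t: 19.65
position: [0.4959, -0.2497, 0.0727]
ee_rot: [-0.193, 1.563, 0.193]
ft_force: [-3.6, -0.4, -7.9]
opening: 0.0231
```

Call:
servo_tool(
  motion=[
    [[-1.5,0,0,0,0,0],[-1.5,0,0,0,0,0],[-2,0,0,0,0,0],[-2,0,0,0,0,0],[-2,0,0,0,0,0],[-2,0,0,0,0,0],[-2,0,0,0,0,0],[-2,0,0,0,0,0],[-2,0,0,0,0,0],[-2,0,0,0,0,0],[-2,0,0,0,0,0],[0,0,0,0,0,0]],
  ],
)

```text
t: 20.85
position: [0.4966, -0.2495, 0.0936]
ee_rot: [-0.193, 1.562, 0.193]
ft_force: [0.3, -0.5, -2.1]
opening: 0.0227
```

Call:
servo_tool(
  motion=[
    [[-2,0,0,0,0,0],[-1,0,0,0,0,0],[0,0,0,0,0,0],[0,0,0,0,0,0],[0,0,0,0,0,0],[0,0,0,0,0,0],[0,0,0,0,0,0]],
  ],
)

```text
t: 21.55
position: [0.4963, -0.2493, 0.0962]
ee_rot: [-0.193, 1.562, 0.193]
ft_force: [0.4, 0.3, -2.8]
opening: 0.023
```

```bash
python3 - <<'E'
from bench import *
from h import *
s=read_state();plan(s,[.4971,-.249,.0963],14);print(s['ft_force'])
p=cams.camera_params("wrist"); im,d=cams.snapshot("wrist"); cv2.imwrite("pics/w8.png",im[:,:,::-1]); W=fcloud(p,d); a,y,z=np.moveaxis(W,-1,0)
m=(abs(z-.11)<.012)&(abs(a-.497)<.14)&(abs(y+.249)<.14)&((im[...,0].astype(int)-im[...,2])>40); q=W[m]
print("lid",rect(q)); A=np.c_[q[:,:2]-[.497,-.249],np.ones(len(q))]; f=np.linalg.lstsq(A,q[:,2],rcond=None)[0]; print("tilt",f)
n="side"; im,d=cams.snapshot(n); W=cloud(cams,n,d); a,y,z=np.moveaxis(W,-1,0)
m=(abs(z-.11)<.012)&(abs(a-.497)<.12)&(abs(y+.249)<.12)&((im[...,0].astype(int)-im[...,2])>40); q=W[m]
A=np.c_[q[:,:2]-[.497,-.249],np.ones(len(q))]; f=np.linalg.lstsq(A,q[:,2],rcond=None)[0]; print("side",rect(q),f,len(q))
b=im[:,:,::-1]; cv2.imwrite("pics/c8.png",cv2.resize(b[180:360,240:460],None,fx=3.5,fy=3.3))
im,d=cams.snapshot("scene"); cv2.imwrite("pics/s8.png",im[:,:,::-1])
E
```

```text
tool axes world z: [ 0.97   0.243 -0.   ]  x: [-0.  0. -1.]
yaw now 14.09
shift in current tool mm: [-0.1  0.1  0.9]
shift in goal tool mm: [-0.1  0.1  0.9] turn [ 0.0016 -0.0001 -0.0001]
[ 0.37177009  0.337417   -2.75580575]
lid ((494.36962890625, -243.25328063964844), (180.1800079345703, 160.65719604492188), 14.104562759399414)
tilt [0.00017864 0.0004662  0.10949913]
side ((496.2286682128906, -250.36822509765625), (182.60862731933594, 182.1005401611328), 14.100919723510742) [0.00123302 0.01504852 0.11147229] 3083
```

View pics/c8.png

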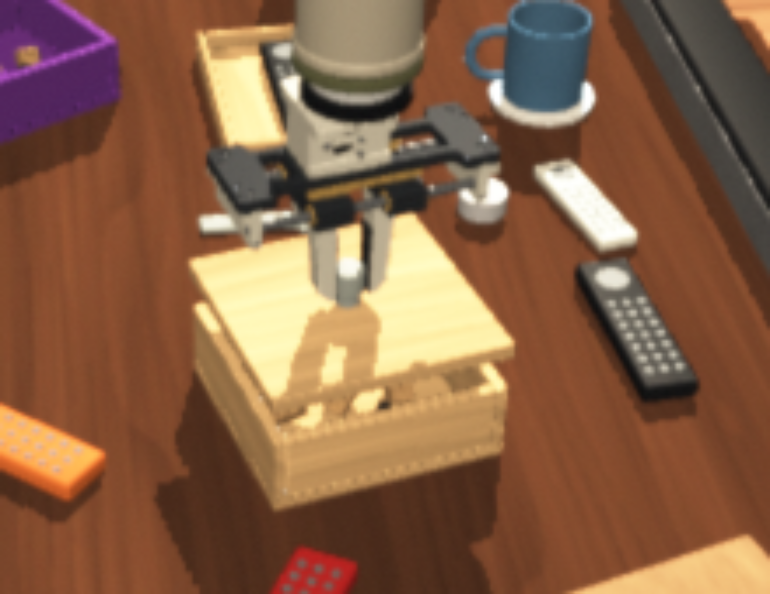

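View pics/s8.png

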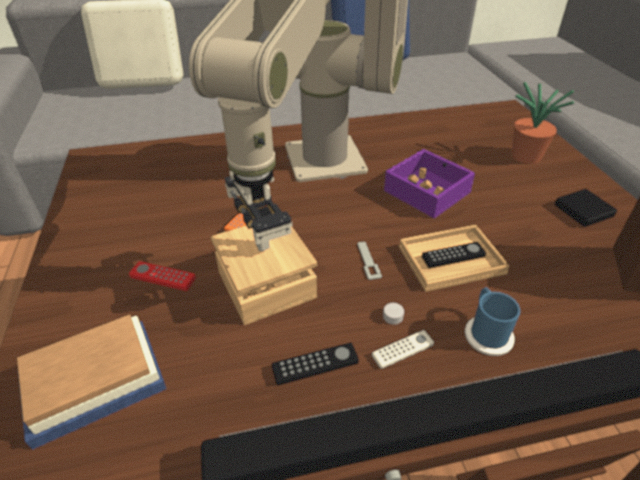

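The lid is 29.5 mm above the rim, level and centred, with the remote at rest in the tray. Handing in.

Call:
servo_tool(
  motion=[
    [[0,0,0,0,0,0],[0,0,0,0,0,0],[0,0,0,0,0,0],[0,0,0,0,0,0],[0,0,0,0,0,0],[0,0,0,0,0,0]],
  ],
)

```text
t: 22.3
position: [0.4963, -0.2494, 0.0963]
ee_rot: [-0.193, 1.562, 0.193]
ft_force: [0.4, -0.1, -3.4]
opening: 0.0233
```

```bash
python3 -c "
from bench import *
s=read_state();print(s['position'],s['ft_force'],s['opening'],abs(s['joint_vel']).max());print(workorder.hand_in())"
```

```text
[ 0.49632552 -0.24935695  0.09625356] [ 0.43981402 -0.14603566 -3.36271438] 0.023277366331792046 0.002558739756733608
the job is handed in; nothing more can be done
None
```

I laid the black remote flat in the oak tray and let go of it. Then I broke the lid free with a slow pull on the knob and handed in while still holding it over the box, at 22.3 s of the 56 s allowed.

**Last checks**
- **Lid:** the wrist camera put its underside about 29.5 mm above the rim, level to under 0.001 rad. The gripper carried 3.4 N, which is the free lid's weight, so nothing was touching the box.
- **Remote:** it lay centred in the tray, with its top 25.5 mm above the shelf, which fits it lying on the tray floor.
- **Other things:** nothing else looked moved in the final scene picture. I judged that by eye and did not measure it.

**What went wrong or disagreed**
- **First grasp missed:** the fingers closed just above the remote. The wrist depth showed the real fingertips about 19–20 mm behind the reported TCP, so I went lower and the second grasp held. No harm was done.
- **Lid tilt:** the side camera's plane fit read about 0.015 rad and 2 mm higher than the wrist camera, still well inside the 0.15 rad limit.

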